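# Clip the circuit module into the tilting holder and hold it at the pointer's angle

### The job

Pick up the circuit module by its heat sink, lay it on the holder's flat flap and slide its bare edge under the sprung jaw until it is home against the stop, centred on the flap, and let go of it so that the jaw alone has it. Then lift the flap by its bar until the flap is parallel with the pointer arm at its side, and finish there, still gripping the bar and holding the flap at that angle (nothing else props it up). Leave the pointer and the other things on the table where they are.

Things in the scene. Friction and masses are not known exactly. Their poses are not given: they have to be found in the camera images.
- module_grip (a point): loose module: circuit board 110 (x) x 70 (y) x 6 mm with a finned heat sink. This point: centre of the heat sink, 24 mm above the board's underside, 25 mm behind board middle. Sink 30 (x) x 24 (y) mm, from 6 to 43 mm above the underside. Own x points to the leading edge, whose last 35 mm are bare and go into the clip; a white connector 18 mm high lines the rear edge. 80-170 g; starts flat on the table
- module_mid (a point): middle of the module's board (middle of its length, width and 6 mm thickness), same axes as module_grip: x to the bare leading edge, z up through the heat sink
- holder_top (a point): board holder: grey block 180 (x) x 170 (y) x 50 mm fixed to the table, a hinged flap on top; this point is the middle of the block's top face. Own x points from the bar side to the hinge side. The scale arc with the pointer stands 99 to 125 mm to its +y side, up to 215 mm above the table
- flap_hinge (a point): middle of the hinge line, 60 mm above the table, 60 mm from holder_top along +x; turns with the flap, y along the hinge. Flap: plate 160 mm wide, 6 mm thick, reaching 155 mm along own -x, upper face at z = 3 mm. 30 mm from the hinge is a stop 12 mm high: with the module's leading edge against it and centred, module_mid lies at x -85, y 0, z 6 mm here. The jaw hangs in front of the stop
- flap_bar (a point): middle of the flap's handle: round steel bar 10 mm thick along y, 96 mm free between two arms, 205 mm from the hinge along flap -x, 45 mm gap to the plate. Flap down: 60 mm above the table. Can be gripped from above with fingers on either side in x; it can turn between the fingers as the flap swings
- flap (a joint): flap angle, rad: 0 lying flat on the holder (as it starts), growing as the bar is lifted in an arc about the hinge. It falls back by itself if let go (about 3 N at the bar).
- jaw (a joint): sprung jaw on the flap, 64 mm wide, rad: 0 shut, about 0.06 with the board under it. Its mouth flares towards the bar (13 mm above the flap at 86 mm from the hinge; rounded lip 4 mm above the flap at 56 mm), so the board's leading edge slid along the flap towards the hinge wedges it open and it closes on the board with about 4 N (some 5-10 N of push; faces are smooth)
- pointer (a joint): angle of the pointer arm, rad, measured exactly as the flap's angle (equal values = parallel). A stiff steel arm 142 mm long on the hinge line, beside the flap's +y edge at 106 mm from the middle, in front of the scale arc. Set somewhere from 0.6 to 1.1.
- pointer_axis (a point): root of the pointer arm on the hinge line; own -x runs along the arm, y along the hinge
- pointer_tip (a point): near the tip of the pointer arm, 140 mm from the hinge line
- meter: bystander: multimeter, grey, 140 x 72 x 34 mm, lying flat; origin at the centre of its underside as it stands
- spool: bystander: solder spool, 50 mm wide, 40 mm tall, standing beside the holder; origin at the centre of its underside as it stands
- screwdriver: bystander: screwdriver lying in front of the holder, up to 30 mm high; origin at the centre of its underside as it stands
- mug: bystander: white mug, 80 mm wide, 90 mm tall; origin at the centre of its underside as it stands
- jar: bystander: clear screw jar, 56 mm wide, 70 mm tall; origin at the centre of its underside as it stands
- tray: bystander: black open parts tray, 120 x 90 x 30 mm; origin at the centre of its underside as it stands
There are look-alikes about, which are no part of the job. Leave any blue or red look-alike of the part that bears module_grip alone.

How it is judged:
By the outcome, as a careful person would: the job done as asked, in the order asked, and still so for the second after the job is handed in, while the arm keeps its last pose, push and grip.
It also fails if it takes over 61 s, if anything falls off the work surface, if the arm or the gripper's body presses on something with over 40 N, if the wrist force passes 120 N, or if a joint passes its speed limit or range.

### The arm

A 7-joint arm with a two-finger parallel gripper is mounted at the origin on the work surface. World frame = base frame: x ahead of the robot, y to its left, z up, the work surface at z = 0. Lengths are in m, angles in rad, forces in N, time in s.
With the tool pointing down it reaches from about 0.425 to 0.975 m from the base axis. Payload 16.7 kg.
Tool frame: the origin (TCP) lies at the centre of the arm's flange, where the gripper is bolted on; the fingertips stand 173 mm ahead of it and the grasp point (between the pads) lies 155 mm ahead of it (tcp_to_tips is the distance from the TCP to the fingertips, in m); x points along the fingers, y is the direction in which the jaws open and shut, and the axes are right-handed (so a half turn about x gives the same grasp; the last joint's range is limited). The gripper opens to 85 mm and grips with 20 to 120 N. Pads are 22 mm wide; open, the fingers measure 114 mm over their backs; the gripper's body (76 mm by 85 mm) begins 54 mm behind the grasp point. The pads swing forward as they close: fully open they stand 13 mm farther back than shut.
Start: joints at [-1.425, 0.426, 0.074, 1.606, -0.034, 1.111, -0.067], TCP at [0.197, 0.646, 0.405] pointing down, gripper open.
Joint ranges: [-2.85, 2.85], [-0.5, 2.14], [-1.23, 1.37], [0.21, 2.46], [-1.02, 4.16], [0.16, 2.05], [-2.73, 2.73]. Speed limits (rad/s): [1.89, 1.89, 2.39, 2.39, 3.01, 3.01, 3.01].

### API

Orientations are given as a unit quaternion [w, x, y, z].
In Python, from station import * gives the robot as it stands.
- The arm moves only by the tool send_rows, never from a script. Its argument "plan" is a list of rows, each a list of 7 numbers: the shift along the tool's x, y, z in cm, then the turn, a rotation vector about the tool's x, y, z in rad, then the gripper command: -1 is fully open, 1 is shut, values between are in proportion. A call has 1 to 8 rows; each row shifts and turns the pose as measured when the row begins, along the tool's axes as they then stand; what a row does not reach is not made up. A row lasts 1/10 s, in which the tool goes at most 50 mm and 8.59 degrees, less where a joint would pass 70% of its speed; a pose out of reach is approached as far as the arm can. A call is refused whole if a number of a shift passes 5 or a number of a turn 0.15, either way. A call with a gripper value outside its range is refused whole. The fingers move at their own pace and stop on an object; "force" is the grip in N (left out, the last holds). Time passes only in rows, so rows that do not move let the fingers close. It gives the time, the measured TCP pose, the force and the opening at its end, in the units of the state.
- get_state(): the state, without advancing time (a new reading comes with each control period).
- camera(name): name is "side" or "top"; returns the picture (384x512x3 uint8, red, green, blue); there is no depth.
- camera_info(name): a dict with "vertical_fov" (degrees; the focal length in pixels is half the picture's height over the tangent of half this angle, whatever the lens; pixels are square), "cx", "cy" (the principal point, pixels), "R" (3x3) and "t" (3): a world point X has camera coordinates R X + t. Camera axes: x right, y down, z forward; pixel columns grow to the right and rows downward; lengths in m; the calibration is good to about 2 mm. A picture is of the moment at which its call begins. camera_info takes no time and is no camera call.
- close_job(): hands the job in, once; it reports no verdict.
The state is a dict: "clock": time; "qpos": joint angles; "qd": joint speeds; "tau": joint torques, N m; "tcp_pos": TCP position; "orientation": TCP orientation; "force": force on the tool from outside, world axes, zero at the start; "ft_torque": the same for the moment, N m; "width": finger opening in m.
Only numpy, scipy, OpenCV 4.12 (cv2) and the standard library are available. Lean on these libraries where they do the work, as an engineer would, in place of code of your own. Each camera call takes 0.05 s, during which the arm holds its last target.

## Working session

There is one attempt and no reset: what is moved stays moved. The work goes in short steps, Python scripts to look and compute and a tool call to move; the robot and the scene stay as the last step left them, time stands still between calls to the robot, and variables do not carry over. Pictures are saved under pics/ and viewed, and the job is handed in when it is done.

Besides the shell and the picture viewer there is one more tool, called after "Request:" in YAML: its name, and indented under it one key for each argument. send_rows: Moves the arm, as the interface text tells. Its arguments: {"type":"object","properties":{"plan":{"type":"array","items":{"type":"array","items":{"type":"number"}}},"force":{"type":"number"}},"required":["plan"]}

```bash
ls; mkdir -p pics; python3 - <<'E'
from station import *
import cv2,numpy as np
print(get_state())
for n in("side","top"):
    im=camera(n); cv2.imwrite(f"pics/{n}0.png",im[:,:,::-1]); i=camera_info(n); print(n,i)
E
```

```text
pics
{'clock': 0.0, 'qpos': array([-1.42452621,  0.42672141,  0.07383747,  1.6066389 , -0.03409728,
        1.11081995, -0.06708442]), 'qd': array([ 2.33721375e-06,  4.82140008e-04, -1.13566268e-03, -1.76967312e-03,
        1.50946694e-04, -1.99933278e-03, -7.03928797e-04]), 'tau': array([ 2.39704723e-04, -9.49823642e+01,  3.76107439e+00, -4.63516831e+01,
        1.91373343e-02,  1.00735493e-02,  9.62619168e-06]), 'tcp_pos': array([0.19669472, 0.64549443, 0.40400305]), 'orientation': array([ 0.69935232,  0.10372266,  0.6994243 , -0.1046594 ]), 'force': array([ 0.57096506, -0.04014325, -0.2274854 ]), 'ft_torque': array([0.02411209, 0.03131615, 0.00340231]), 'width': 0.08549021507488902}
side {'vertical_fov': 42.21658010876212, 'cx': 261.2736436576436, 'cy': 187.51359194923924, 'R': array([[ 0.85502062, -0.51810291,  0.02256364],
       [-0.2850752 , -0.50591223, -0.81411605],
       [ 0.43321112,  0.68965368, -0.58026367]]), 't': array([-0.45540115,  0.24874278,  1.12838552])}
top {'vertical_fov': 47.4548749223509, 'cx': 253.83841598775805, 'cy': 192.79690891615763, 'R': array([[-6.50519440e-04, -9.99996171e-01,  2.68988303e-03],
       [-9.90156492e-01,  2.67629053e-04, -1.39964458e-01],
       [ 1.39963202e-01, -2.75445474e-03, -9.90152875e-01]]), 't': array([0.0024816 , 0.53344854, 1.28487103])}
```

View pics/side0.png

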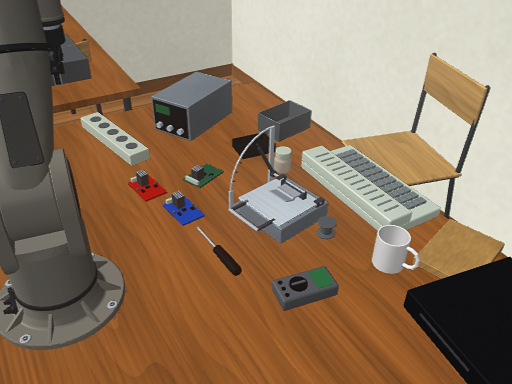

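View pics/top0.png

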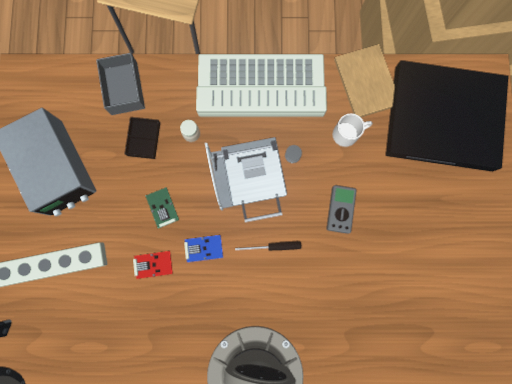

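Candidates for the module in the top view are green (162,207), red (153,265) and blue (204,248). The red and blue ones are the look-alikes, so I choose the green one. Next are close crops.

```bash
python3 - <<'E'
import cv2
t=cv2.imread("pics/top0.png"); s=cv2.imread("pics/side0.png")
cv2.imwrite("pics/c1.png",cv2.resize(t[180:235,135:190],None,fx=10,fy=10,interpolation=cv2.INTER_CUBIC))
cv2.imwrite("pics/c2.png",cv2.resize(t[130:230,195:300],None,fx=6,fy=6,interpolation=cv2.INTER_CUBIC))
cv2.imwrite("pics/c3.png",cv2.resize(s[120:245,180:345],None,fx=4.7,fy=4.7,interpolation=cv2.INTER_CUBIC))
E
```

```text
(no output)
```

View pics/c1.png

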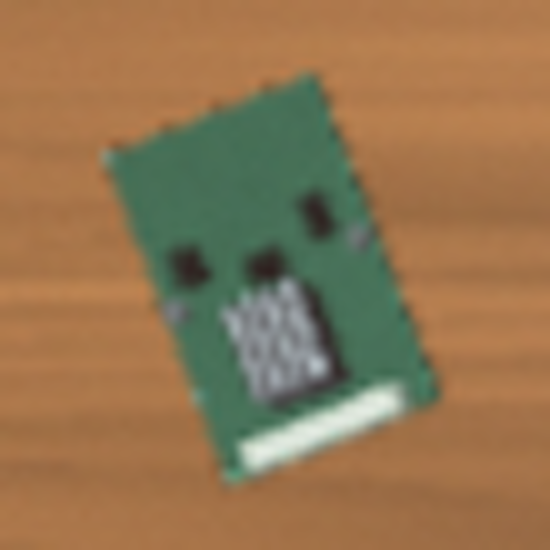

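View pics/c2.png

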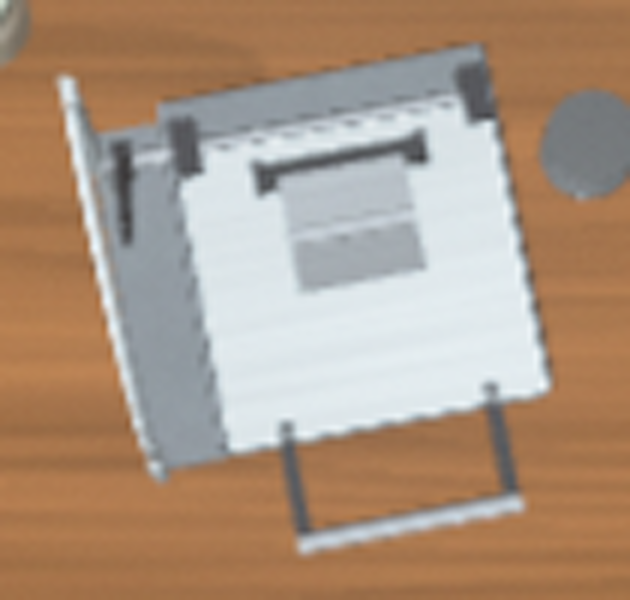

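View pics/c3.png

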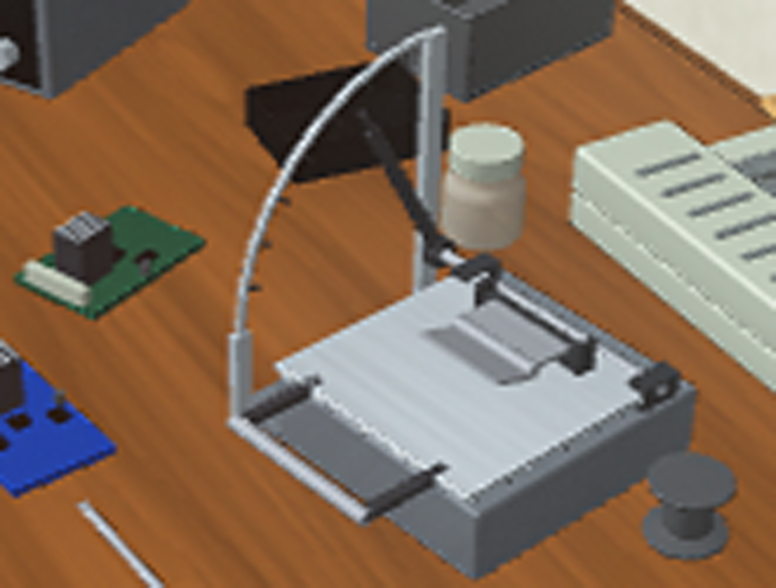

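```bash
cat > h.py <<'E'
from station import *
import cv2,numpy as np
from scipy.spatial.transform import Rotation as Ro
I={n:camera_info(n) for n in("side","top")}
def ray(n,p):
    i=I[n];f=192/np.tan(np.radians(i["vertical_fov"]/2))
    d=i["R"].T@np.array([(p[0]-i["cx"])/f,(p[1]-i["cy"])/f,1]); return -i["R"].T@i["t"],d
def onz(n,p,z):
    c,d=ray(n,p); return (c+d*(z-c[2])/d[2])
def proj(n,X):
    i=I[n];f=192/np.tan(np.radians(i["vertical_fov"]/2)); c=i["R"]@np.array(X)+i["t"]; return np.array([i["cx"]+f*c[0]/c[2],i["cy"]+f*c[1]/c[2]])
def tri(a,b):
    c1,d1=ray("top",a);c2,d2=ray("side",b)
    A=np.c_[d1,-d2];s=np.linalg.lstsq(A,c2-c1,rcond=None)[0]
    p,q=c1+s[0]*d1,c2+s[1]*d2; return (p+q)/2,np.linalg.norm(p-q)
def crop(p,x0,y0,f): return ((p[0]+.5)/f-.5+x0,(p[1]+.5)/f-.5+y0)
E
python3 - <<'E'
from h import *
t=cv2.imread("pics/top0.png");h=cv2.cvtColor(t,cv2.COLOR_BGR2HSV)
m=cv2.inRange(h,(50,60,40),(90,255,255));m[:,:130]=0;m[:,195:]=0;m[:170]=0;m[240:]=0
c=np.vstack(cv2.findContours(m,0,1)[0]).reshape(-1,2).astype(np.float64)
W=np.array([onz("top",p,.006)[:2] for p in c])
r=cv2.minAreaRect((W*1000).astype(np.float32));print("module rect",r)
B=cv2.boxPoints(r);print(B)
print("sink top c",onz("top",crop((280,345),135,180,10),.043), "corners",[onz("top",crop(p,135,180,10),.006)[:2].round(4) for p in((108,153),(316,75),(440,400),(230,480))])
k=lambda p:crop(p,195,130,6)
for nm,p,z in(("barL",(302,545),.062),("barR",(520,502),.062),("flapFL",(226,453),.063),("flapFR",(549,388),.063),("hingeL",(184,180),.063),("barR-hi",(495,115),.063),("blk far L",(162,103),.05),("blk far R",(483,44),.05),("stopL",(258,165),.075),("stopR",(425,135),.075)):
    print(nm,onz("top",k(p),z)[:2].round(4))
s=lambda p:crop(p,180,120,4.7)
print("side barL",onz("side",s((238,424)),.062),"barR",onz("side",s((366,517)),.062), "flapFL",onz("side",s((278,368)),.063),"FR",onz("side",s((472,497)),.063))
print("tip",tri(k((127,243)),s((362,112))),"root",tri(k((120,150)),s((435,245))))
E
```

```text
module rect ((493.0619812011719, 286.05816650390625), (106.01148986816406, 67.26541900634766), 22.35556983947754)
[[431.24774 297.00217]
 [456.8324  234.79233]
 [554.8762  275.11417]
 [529.29156 337.324  ]]
sink top c [0.46851928 0.2754591  0.043     ] corners [array([0.5316, 0.338 ]), array([0.556 , 0.2743]), array([0.455 , 0.2335]), array([0.4304, 0.2972])]
barL [0.4479 0.0286]
barR [ 0.469  -0.0786]
flapFL [0.4932 0.0662]
flapFR [ 0.5255 -0.0934]
hingeL [0.6305 0.088 ]
barR-hi [ 0.6638 -0.0678]
blk far L [0.6732 0.1003]
blk far R [ 0.704  -0.0627]
stopL [0.6355 0.0506]
stopR [ 0.6507 -0.0322]
side barL [0.44979953 0.02293092 0.062     ] barR [ 0.47086096 -0.08095075  0.062     ] flapFL [0.49394522 0.05643007 0.063     ] FR [ 0.52815016 -0.09595108  0.063     ]
tip (array([0.57568658, 0.10525257, 0.18459961]), np.float64(0.002010732315030774)) root (array([0.64417706, 0.12123291, 0.06174879]), np.float64(0.00427962165199879))
```

The crop shows the green module with its connector at the rear (lower edge) and its leading edge up and to the left, at yaw about 22°. The flap is flat, with the jaw mouth facing the bar. Now I refine the holder pose and compute the first reach.

```bash
cat >> h.py <<'E'
def rel(target_tcp,yaw,pitch=0):
    """tool x down; tool y at yaw: +-; prints shift cm in tool axes and rotvec"""
    s=get_state();q=s["orientation"];R=Ro.from_quat(np.r_[q[1:],q[0]])
    best=None
    for k in(0,1):
        a=yaw+k*np.pi
        y=np.array([-np.sin(a),np.cos(a),0]);x=np.array([0,0,-1.]);z=np.cross(x,y)
        T=Ro.from_matrix(np.c_[x,y,z]); rv=(R.inv()*T).as_rotvec()
        if best is None or np.linalg.norm(rv)<np.linalg.norm(best[0]): best=(rv,T)
    d=R.inv().apply(np.array(target_tcp)-s["tcp_pos"])*100
    print("clock",s["clock"],"tcp",s["tcp_pos"].round(4),"F",s["force"].round(1),"w",round(s["width"],4))
    print("axes\n",R.as_matrix().round(3)); print("shift cm (now axes)",d.round(2),"after turn",(best[1].inv().apply(np.array(target_tcp)-s["tcp_pos"])*100).round(2),"rotvec",best[0].round(3))
E
python3 - <<'E'
from h import *
t=cv2.imread("pics/top0.png")
g=t.min(axis=2)
m=((g>195)*255).astype(np.uint8);k=np.zeros_like(m);k[135:215,222:292]=255;m&=k
c=max(cv2.findContours(m,0,1)[0],key=cv2.contourArea).reshape(-1,2)
W=np.array([onz("top",p,.063)[:2] for p in c]);r=cv2.minAreaRect((W*1000).astype(np.float32));print(r);print(cv2.boxPoints(r))
rel((.470,.2765,.32),np.radians(22))
print(get_state()["qpos"])
E
```

```text
((584.8533935546875, 0.8006591796875), (153.9258575439453, 158.9039764404297), 10.890454292297363)
[[494.26556   64.28098 ]
 [524.28754  -91.76116 ]
 [675.4412   -62.679665]
 [645.41925   93.36248 ]]
clock 0.1 tcp [0.1968 0.6455 0.4041] F [0.5 0.1 0.5] w 0.0858
axes
 [[-0.     0.292  0.957]
 [-0.001  0.957 -0.292]
 [-1.    -0.001  0.   ]]
shift cm (now axes) [  8.44 -27.32  36.9 ] after turn [  8.41 -44.45  11.51] rotvec [-0.68  -0.     0.001]
[-1.4244663   0.42667774  0.07387197  1.60655198 -0.03408902  1.11079223
 -0.06709836]
```

Request:
send_rows:
  plan:
    - [0,-2.7,3.7,0,0,0,-1]
    - [0,-2.7,3.7,0,0,0,-1]
    - [0,-2.7,3.7,0,0,0,-1]
    - [0,-2.7,3.7,0,0,0,-1]
    - [0,-2.7,3.7,0,0,0,-1]
    - [0,-2.7,3.7,0,0,0,-1]
    - [0,-2.7,3.7,0,0,0,-1]
    - [0,-2.7,3.7,0,0,0,-1]

```text
clock: 0.9
tcp_pos: [0.4192, 0.347, 0.4007]
orientation: [0.699, 0.099, 0.701, -0.102]
force: [0.4, 0.6, 1.7]
width: 0.0853
```

Request:
send_rows:
  plan:
    - [0,0,0,-0.14,0,0,-1]
    - [0,0,0,-0.14,0,0,-1]
    - [0,0,0,-0.14,0,0,-1]
    - [0,0,0,-0.14,0,0,-1]
    - [0,0,0,-0.12,0,0,-1]
    - [0,0,0,0,0,0,-1]

```text
clock: 1.5
tcp_pos: [0.4239, 0.3387, 0.3999]
orientation: [0.69, -0.146, 0.694, 0.142]
force: [-0.1, -0.2, -0.9]
width: 0.0855
```

```bash
python3 - <<'E'
from h import *
rel((.470,.2765,.32),np.radians(22))
E
```

```text
clock 1.5 tcp [0.4239 0.3387 0.3999] F [-0.1 -0.2 -0.9] w 0.0855
axes
 [[-0.005 -0.398  0.917]
 [-0.007  0.917  0.398]
 [-1.    -0.004 -0.007]]
shift cm (now axes) [ 8.01 -7.5   1.81] after turn [ 7.99 -7.49  1.95] rotvec [ 0.025 -0.007  0.005]
```

Request:
send_rows:
  plan:
    - [3,-2.5,0.7,0.025,0,0,-1]
    - [3,-2.5,0.7,0,-0.007,0.005,-1]
    - [3,-2.5,0.5,0,0,0,-1]
    - [0,0,0,0,0,0,-1]

```text
clock: 1.9
tcp_pos: [0.4706, 0.2752, 0.3077]
orientation: [0.696, -0.129, 0.694, 0.131]
force: [0.3, 0.2, -0.2]
width: 0.0849
```

```bash
python3 - <<'E'
from h import *
rel((.470,.2765,.183),np.radians(22))
for n in("side","top"):
    im=camera(n)[:,:,::-1]; p=proj(n,(.47,.2765,.1)).astype(int)
    cv2.imwrite(f"pics/{n}1.png",cv2.resize(im[max(0,p[1]-60):p[1]+60,max(0,p[0]-60):p[0]+60],None,fx=5,fy=5))
E
```

```text
clock 1.9 tcp [0.4706 0.2752 0.3077] F [ 0.3  0.2 -0.2] w 0.0849
axes
 [[ 0.002 -0.361  0.933]
 [ 0.003  0.933  0.361]
 [-1.     0.002  0.003]]
shift cm (now axes) [12.47  0.12 -0.05] after turn [ 1.247e+01  1.400e-01 -1.000e-02] rotvec [-0.014  0.003 -0.002]
```

View pics/side1.png

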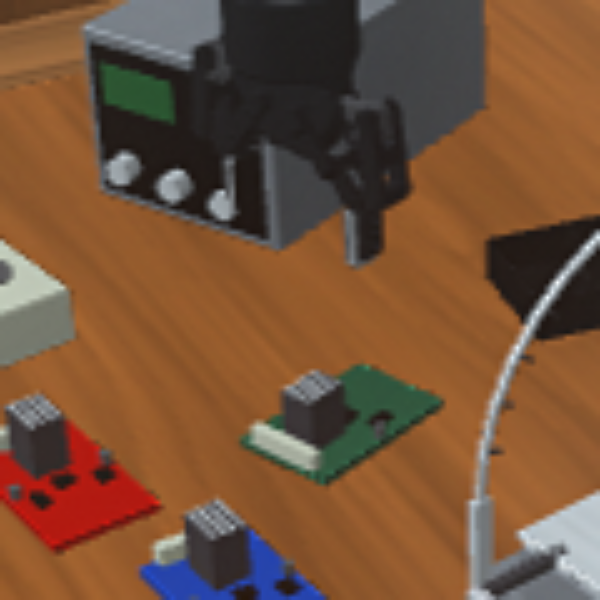

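View pics/top1.png

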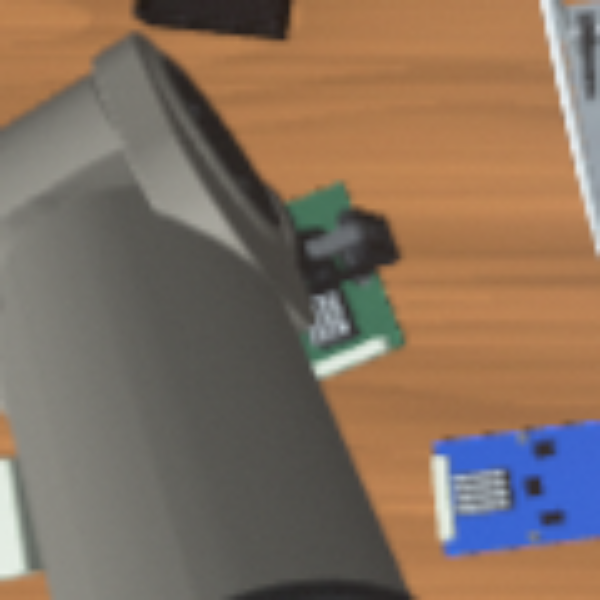

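The side crop shows the open gripper above the green module. Next I descend.

Request:
send_rows:
  plan:
    - [3.5,0.1,0,-0.014,0.003,0,-1]
    - [3.5,0,0,0,0,0,-1]
    - [3,0,0,0,0,0,-1]
    - [2,0,0,0,0,0,-1]
    - [0,0,0,0,0,0,-1]

```text
clock: 2.5
tcp_pos: [0.4704, 0.2871, 0.1928]
orientation: [0.698, -0.131, 0.69, 0.139]
force: [0.7, -0.2, 1.0]
width: 0.0857
```

```bash
python3 - <<'E'
from h import *
rel((.470,.2765,.183),np.radians(22))
for n in("side",):
    im=camera(n)[:,:,::-1]; p=proj(n,(.47,.2765,.05)).astype(int)
    cv2.imwrite(f"pics/{n}2.png",cv2.resize(im[max(0,p[1]-45):p[1]+35,max(0,p[0]-40):p[0]+40],None,fx=7,fy=7))
E
```

```text
clock 2.5 tcp [0.4704 0.2871 0.1928] F [ 0.7 -0.2  1. ] w 0.0857
axes
 [[ 0.009 -0.374  0.927]
 [ 0.014  0.927  0.374]
 [-1.     0.009  0.013]]
shift cm (now axes) [ 0.97 -0.98 -0.44] after turn [ 0.98 -0.97 -0.43] rotvec [-0.     0.013 -0.009]
```

View pics/side2.png

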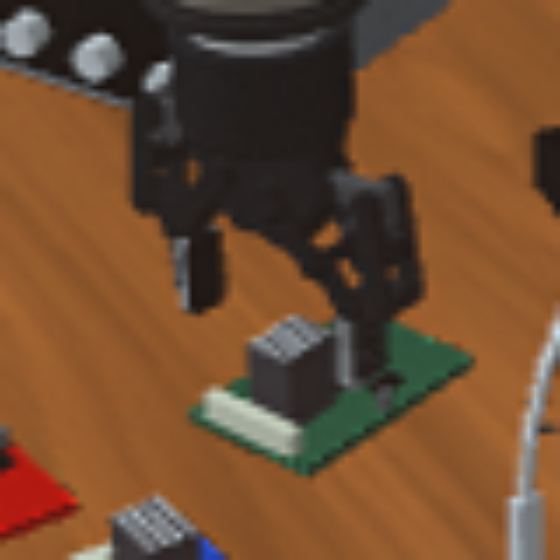

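The gripper has drifted 10 mm to +y, so the right finger is close to the sink. I correct that first, then descend.

Request:
send_rows:
  plan:
    - [-0.3,-0.9,-0.4,0,0.013,-0.009,-1]
    - [0,0,0,0,0,0,-1]

```text
clock: 2.75
tcp_pos: [0.4708, 0.2779, 0.1999]
orientation: [0.695, -0.134, 0.693, 0.135]
force: [0.3, 0.2, -0.3]
width: 0.0852
```

```bash
python3 - <<'E'
from h import *
rel((.470,.2765,.183),np.radians(22))
E
```

```text
clock 2.75 tcp [0.4708 0.2779 0.1999] F [ 0.3  0.2 -0.3] w 0.0852
axes
 [[ 0.003 -0.374  0.927]
 [ 0.002  0.927  0.374]
 [-1.     0.001  0.003]]
shift cm (now axes) [ 1.69 -0.1  -0.13] after turn [ 1.69 -0.1  -0.13] rotvec [-0.     0.003 -0.001]
```

Request:
send_rows:
  plan:
    - [0.7,-0.1,-0.1,0,0,0,-1]
    - [0.6,0,0,0,0,0,-1]
    - [0.3,0,0,0,0,0,-1]
    - [0,0,0,0,0,0,-1]

```text
clock: 3.15
tcp_pos: [0.471, 0.277, 0.1855]
orientation: [0.697, -0.133, 0.692, 0.136]
force: [0.5, -0.8, 0.8]
width: 0.0855
```

```bash
python3 - <<'E'
from h import *
rel((.470,.2765,.183),np.radians(22))
E
```

```text
clock 3.15 tcp [0.471  0.277  0.1855] F [ 0.5 -0.8  0.8] w 0.0855
axes
 [[ 0.006 -0.373  0.928]
 [ 0.005  0.928  0.373]
 [-1.     0.003  0.008]]
shift cm (now axes) [ 0.25 -0.01 -0.11] after turn [ 0.25 -0.01 -0.11] rotvec [-0.001  0.008 -0.003]
```

Request:
send_rows:
  plan:
    - [0.1,0,-0.1,0,0.008,0,0]
    - [0,0,0,0,0,0,1]
    - [0,0,0,0,0,0,1]
    - [0,0,0,0,0,0,1]
    - [0,0,0,0,0,0,1]
    - [0,0,0,0,0,0,1]
  force: 60

```text
clock: 3.75
tcp_pos: [0.47, 0.2767, 0.1844]
orientation: [0.694, -0.134, 0.695, 0.135]
force: [-0.7, -0.1, -1.8]
width: 0.023
```

```bash
python3 - <<'E'
from h import *
rel((.470,.2765,.183),np.radians(22))
for n in("side",):
    im=camera(n)[:,:,::-1]; p=proj(n,(.47,.2765,.05)).astype(int)
    cv2.imwrite(f"pics/{n}3.png",cv2.resize(im[max(0,p[1]-45):p[1]+35,max(0,p[0]-40):p[0]+40],None,fx=7,fy=7))
E
```

```text
clock 3.75 tcp [0.47   0.2767 0.1844] F [-0.7 -0.1 -1.8] w 0.023
axes
 [[-0.002 -0.373  0.928]
 [ 0.002  0.928  0.373]
 [-1.     0.003 -0.001]]
shift cm (now axes) [ 0.14 -0.02 -0.01] after turn [ 0.14 -0.02 -0.01] rotvec [-0.001 -0.001 -0.003]
```

View pics/side3.png

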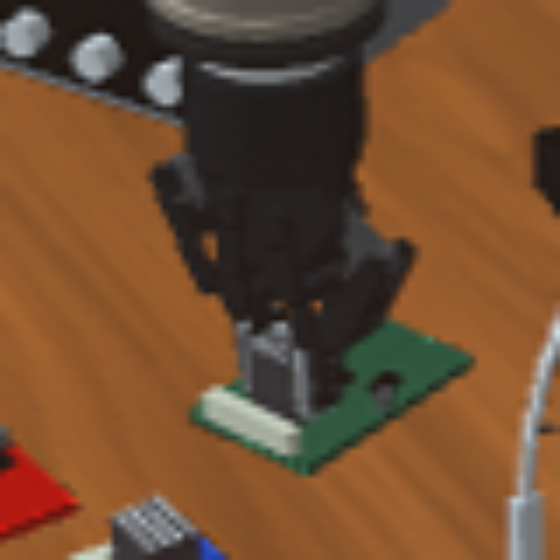

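The fingers hold the sink (opening 23 mm). I lift to clear the 215 mm arc.

Request:
send_rows:
  plan:
    - [-1,0,0,0,0,0,1]
    - [-3,0,0,0,0,0,1]
    - [-4,0,0,0,0,0,1]
    - [-4,0,0,0,0,0,1]
    - [-4,0,0,0,0,0,1]
    - [-4,0,0,0,0,0,1]
    - [-4,0,0,0,0,0,1]
    - [-2,0,0,0,0,0,1]

```text
clock: 4.6
tcp_pos: [0.4689, 0.2744, 0.4559]
orientation: [0.692, -0.134, 0.697, 0.134]
force: [0.7, -0.2, -1.9]
width: 0.0231
```

```bash
python3 - <<'E'
from h import *
rel((.4833,-.0191,.435),np.radians(11))
for n in("side",):
    im=camera(n)[:,:,::-1]; cv2.imwrite(f"pics/{n}4.png",im)
E
```

```text
clock 4.6 tcp [0.4689 0.2744 0.4559] F [ 0.7 -0.2 -1.9] w 0.0231
axes
 [[-0.007 -0.373  0.928]
 [-0.002  0.928  0.373]
 [-1.     0.001 -0.007]]
shift cm (now axes) [  2.13 -27.78  -9.58] after turn [  2.09 -29.09  -4.18] rotvec [ 0.19  -0.007 -0.   ]
```

View pics/side4.png

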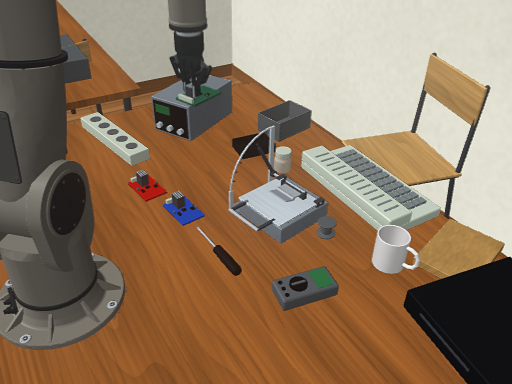

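The module is held and lifted, at about (200,93). I turn 0.19 rad and then carry it to above the bar side.

Request:
send_rows:
  plan:
    - [0,-3,-1,0.1,0,0,1]
    - [0,-3.5,-0.8,0.09,0,0,1]
    - [0,-4,-0.5,0,0,0,1]
    - [0,-4,-0.5,0,0,0,1]
    - [0,-4,-0.5,0,0,0,1]
    - [0,-4,-0.5,0,0,0,1]
    - [0,-3.5,-0.5,0,0,0,1]
    - [0,-2,0,0,0,0,1]

```text
clock: 5.45
tcp_pos: [0.4851, -0.0179, 0.4621]
orientation: [0.704, -0.065, 0.704, 0.069]
force: [0.2, -0.1, -1.4]
width: 0.0234
```

```bash
python3 - <<'E'
from h import *
rel((.4833,-.0191,.30),np.radians(11))
E
```

```text
clock 5.45 tcp [ 0.4851 -0.0179  0.4621] F [ 0.2 -0.1 -1.4] w 0.0234
axes
 [[-0.001 -0.188  0.982]
 [ 0.006  0.982  0.188]
 [-1.     0.006  0.   ]]
shift cm (now axes) [16.21 -0.18 -0.21] after turn [16.21 -0.08 -0.2 ] rotvec [-0.003  0.    -0.006]
```

Request:
send_rows:
  plan:
    - [3,-0.1,-0.1,-0.003,0,-0.006,1]
    - [3.5,0,0,0,0,0,1]
    - [3.5,0,0,0,0,0,1]
    - [3,0,0,0,0,0,1]
    - [2,0,0,0,0,0,1]
    - [0,0,0,0,0,0,1]

```text
clock: 6.05
tcp_pos: [0.4829, -0.0242, 0.3105]
orientation: [0.706, -0.064, 0.702, 0.065]
force: [0.4, 0.5, -0.8]
width: 0.0233
```

```bash
python3 - <<'E'
from h import *
rel((.4833,-.0191,.2524),np.radians(11))
for n in("side","top"):
    im=camera(n)[:,:,::-1]; p=proj(n,(.55,-.01,.08)).astype(int); cv2.imwrite(f"pics/{n}5r.png",im)
    cv2.imwrite(f"pics/{n}5.png",cv2.resize(im[max(0,p[1]-60):p[1]+60,max(0,p[0]-60):p[0]+60],None,fx=5,fy=5))
E
```

```text
clock 6.05 tcp [ 0.4829 -0.0242  0.3105] F [ 0.4  0.5 -0.8] w 0.0233
axes
 [[ 0.005 -0.183  0.983]
 [ 0.002  0.983  0.183]
 [-1.     0.001  0.005]]
shift cm (now axes) [5.81 0.49 0.1 ] after turn [5.81 0.5  0.13] rotvec [-0.008  0.005 -0.001]
```

View pics/side5.png

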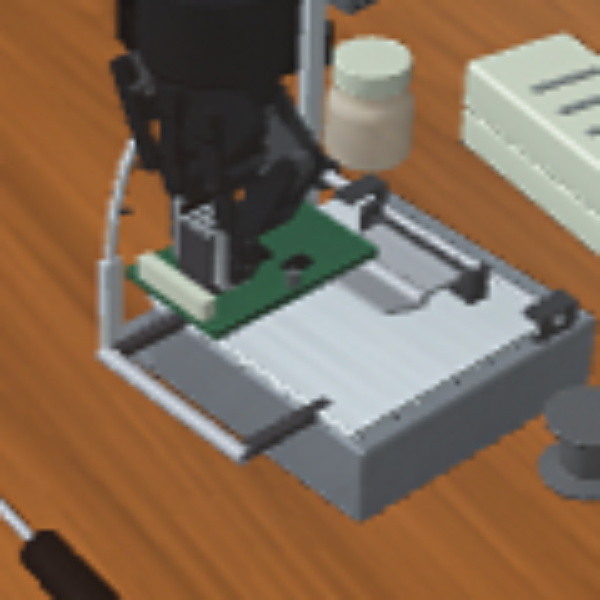

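View pics/top5.png

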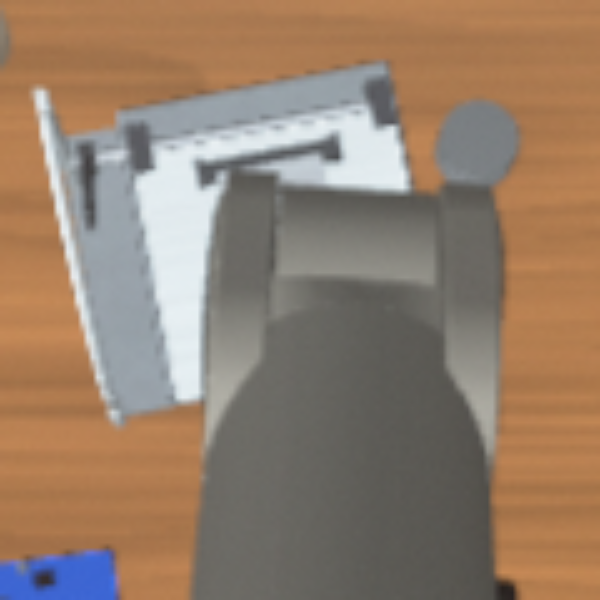

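Side view: the held board's front-right corner is at crop (378,252) and its rear-right corner at (213,336). It hangs level over the flap. I check the in-grip offset and the flap edges in the side view.

```bash
python3 - <<'E'
from h import *
s=np.array([.4829,-.0242,.3105]);a=np.arctan2(.183,.983);ex=np.array([np.cos(a),np.sin(a),0]);ey=np.array([-ex[1],ex[0],0])
p=proj("side",(.55,-.01,.08)).astype(int);o=(p[0]-60,max(0,p[1]-60))
for nm,c,fx,fy,zz in(("FR",(378,252),80,-35,.006),("RR",(213,336),-30,-35,.006)):
    z=s[2]-.1844+zz
    X=onz("side",crop(c,*o,5),z)-s; print(nm,X@ex*1000-fx,X@ey*1000-fy)
# flap plate corners in side: FR (360,437) ; handle ends L(103,353) R(243,457)
e=np.radians(11);hx=np.array([np.cos(e),np.sin(e),0]);hy=np.array([-hx[1],hx[0],0]);H=np.array([.660,.0152,.06])
for nm,c,z in(("plate FR",(360,437),.063),("bar L end",(103,352),.062),("bar R end",(243,457),.062),("jaw mouth R",(392,312),.076)):
    X=onz("side",crop(c,*o,5),z)-H; print(nm,(X@hx*1000).round(1),(X@hy*1000).round(1))
E
```

```text
FR -0.8050473328187593 -4.372683662607784
RR -0.7101361089490759 -3.300912771766548
plate FR -151.3 -86.7
bar L end -204.7 52.2
bar R end -205.5 -59.0
jaw mouth R -78.1 -34.5
```

Request:
send_rows:
  plan:
    - [1,0.5,0.1,-0.008,0.005,0,1]
    - [2,0,0,0,0,0,1]
    - [1.5,0,0,0,0,0,1]
    - [0.5,0,0,0,0,0,1]
    - [0,0,0,0,0,0,1]

```text
clock: 6.65
tcp_pos: [0.4865, -0.017, 0.2656]
orientation: [0.708, -0.068, 0.699, 0.07]
force: [-0.1, -0.5, -1.8]
width: 0.0227
```

```bash
python3 - <<'E'
from h import *
rel((.4833,-.0191,.2510),np.radians(11))
E
```

```text
clock 6.65 tcp [ 0.4865 -0.017   0.2656] F [-0.1 -0.5 -1.8] w 0.0227
axes
 [[ 0.012 -0.194  0.981]
 [ 0.005  0.981  0.194]
 [-1.     0.002  0.012]]
shift cm (now axes) [ 1.46 -0.14 -0.37] after turn [ 1.46 -0.14 -0.35] rotvec [ 0.003  0.012 -0.002]
```

Request:
send_rows:
  plan:
    - [0.6,-0.1,-0.2,0,0.01,0,1]
    - [0.5,0,0,0,0,0,1]
    - [0.2,0,0,0,0,0,1]
    - [0,0,0,0,0,0,1]

```text
clock: 7.05
tcp_pos: [0.4854, -0.0182, 0.2535]
orientation: [0.705, -0.068, 0.702, 0.07]
force: [0.5, -0.1, -1.4]
width: 0.023
```

```bash
python3 - <<'E'
from h import *
rel((.4931,-.0172,.2510),np.radians(11))
for n in("side",):
    im=camera(n)[:,:,::-1]; p=proj(n,(.55,-.01,.08)).astype(int)
    cv2.imwrite(f"pics/{n}6.png",cv2.resize(im[max(0,p[1]-50):p[1]+40,max(0,p[0]-50):p[0]+40],None,fx=6.6,fy=6.6,interpolation=cv2.INTER_CUBIC))
E
```

```text
clock 7.05 tcp [ 0.4854 -0.0182  0.2535] F [ 0.5 -0.1 -1.4] w 0.023
axes
 [[ 0.004 -0.194  0.981]
 [ 0.004  0.981  0.194]
 [-1.     0.003  0.004]]
shift cm (now axes) [ 0.25 -0.05  0.78] after turn [ 0.25 -0.05  0.78] rotvec [ 0.004  0.004 -0.003]
```

View pics/side6.png

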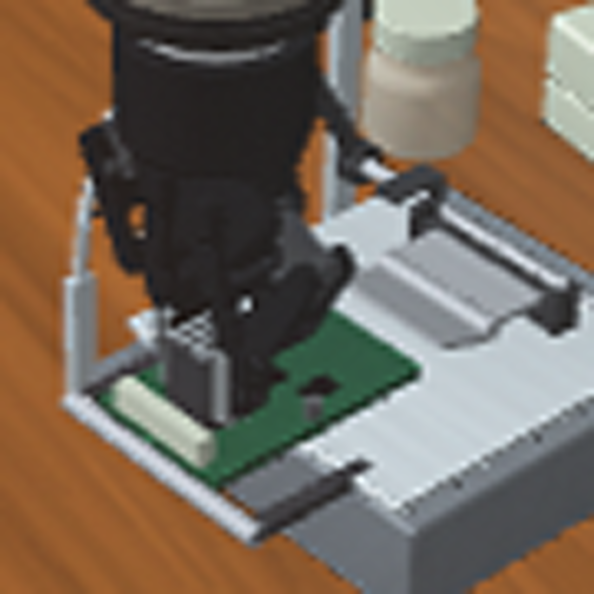

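The board sits just above the flap, with its leading edge short of the jaw mouth and clear of the bar. I slide it in.

Request:
send_rows:
  plan:
    - [0.1,-0.05,0.6,0.004,0.004,-0.003,1]
    - [0.2,0,0.6,0,0,0,1]
    - [0.2,0,0.2,0,0,0,1]
    - [0,0,0,0,0,0,1]

```text
clock: 7.5
tcp_pos: [0.5011, -0.0157, 0.2487]
orientation: [0.704, -0.068, 0.703, 0.067]
force: [0.1, 0.5, -1.7]
width: 0.0234
```

```bash
python3 - <<'E'
from h import *
rel((.5520,-.0058,.2474),np.radians(11))
E
```

```text
clock 7.5 tcp [ 0.5011 -0.0157  0.2487] F [ 0.1  0.5 -1.7] w 0.0234
axes
 [[ 0.002 -0.19   0.982]
 [-0.     0.982  0.19 ]
 [-1.    -0.001  0.001]]
shift cm (now axes) [0.14 0.   5.19] after turn [ 0.13 -0.    5.19] rotvec [-0.001  0.001  0.001]
```

Request:
send_rows:
  plan:
    - [0.1,0,0.6,0,0,0,1]
    - [0.05,0,0.8,0,0,0,1]
    - [0,0,0.8,0,0,0,1]
    - [0,0,0,0,0,0,1]

```text
clock: 7.9
tcp_pos: [0.5244, -0.0112, 0.2474]
orientation: [0.704, -0.067, 0.704, 0.068]
force: [0.9, 0.6, -0.0]
width: 0.023
```

```bash
python3 - <<'E'
from h import *
rel((.5520,-.0058,.2474),np.radians(11))
E
```

```text
clock 7.9 tcp [ 0.5244 -0.0112  0.2474] F [ 0.9  0.6 -0. ] w 0.023
axes
 [[ 0.001 -0.19   0.982]
 [ 0.     0.982  0.19 ]
 [-1.     0.     0.001]]
shift cm (now axes) [0.   0.01 2.81] after turn [-0.    0.    2.81] rotvec [-0.001  0.001  0.   ]
```

Request:
send_rows:
  plan:
    - [0,0,0.6,0,0,0,1]
    - [0,0,0.6,0,0,0,1]
    - [0,0,0.5,0,0,0,1]
    - [0,0,0,0,0,0,1]

```text
clock: 8.3
tcp_pos: [0.541, -0.0084, 0.2474]
orientation: [0.703, -0.067, 0.705, 0.067]
force: [2.2, 2.4, -1.1]
width: 0.0235
```

```bash
python3 - <<'E'
from h import *
rel((.5520,-.0058,.2474),np.radians(11))
E
```

```text
clock 8.3 tcp [ 0.541  -0.0084  0.2474] F [ 2.2  2.4 -1.1] w 0.0235
axes
 [[-0.002 -0.189  0.982]
 [ 0.     0.982  0.189]
 [-1.     0.001 -0.002]]
shift cm (now axes) [-0.    0.04  1.13] after turn [0.   0.04 1.13] rotvec [-0.002 -0.002 -0.001]
```

Request:
send_rows:
  plan:
    - [0,0.03,0.4,0,0,0,1]
    - [0,0,0.4,0,0,0,1]
    - [0,0,0,0,0,0,1]

```text
clock: 8.6
tcp_pos: [0.5488, -0.0067, 0.2474]
orientation: [0.703, -0.067, 0.705, 0.067]
force: [1.6, 0.2, -0.2]
width: 0.0231
```

```bash
python3 - <<'E'
from h import *
rel((.5520,-.0058,.2474),np.radians(11))
for n in("side",):
    im=camera(n)[:,:,::-1]; p=proj(n,(.58,-.01,.08)).astype(int)
    cv2.imwrite(f"pics/{n}7.png",cv2.resize(im[max(0,p[1]-45):p[1]+45,max(0,p[0]-50):p[0]+40],None,fx=6.6,fy=6.6,interpolation=cv2.INTER_CUBIC))
E
```

```text
clock 8.6 tcp [ 0.5488 -0.0067  0.2474] F [ 1.6  0.2 -0.2] w 0.0231
axes
 [[-0.003 -0.189  0.982]
 [ 0.     0.982  0.189]
 [-1.     0.001 -0.003]]
shift cm (now axes) [-0.    0.03  0.33] after turn [-0.    0.03  0.33] rotvec [-0.002 -0.003 -0.001]
```

View pics/side7.png

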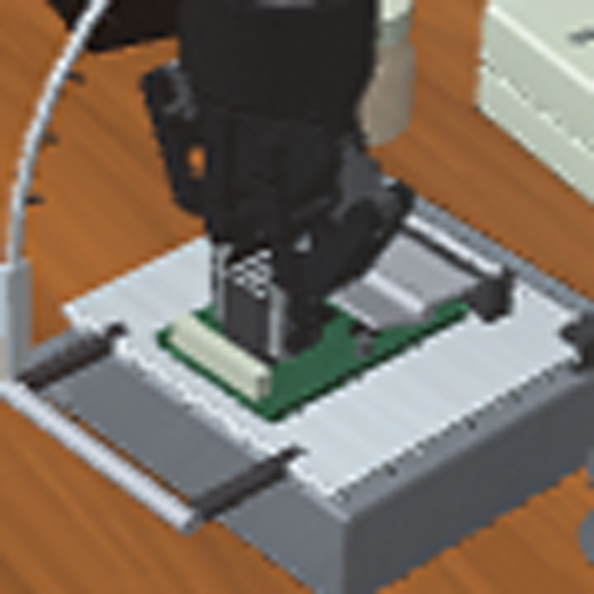

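The board is under the jaw, about 3 mm short of the stop by dead reckoning. I push on until I feel the stop.

Request:
send_rows:
  plan:
    - [0,0.03,0.3,0,0,0,1]
    - [0,0,0.2,0,0,0,1]
    - [0,0,0.2,0,0,0,1]

```text
clock: 8.95
tcp_pos: [0.5536, -0.0058, 0.2473]
orientation: [0.701, -0.066, 0.707, 0.067]
force: [-25.1, -3.3, 27.7]
width: 0.0231
```

```bash
python3 - <<'E'
from h import *
rel((.5520,-.0058,.2474),np.radians(11));print(get_state()["tau"].round(1))
E
```

```text
clock 8.95 tcp [ 0.5536 -0.0058  0.2473] F [-25.1  -3.3  27.7] w 0.0231
axes
 [[-0.008 -0.188  0.982]
 [ 0.     0.982  0.188]
 [-1.     0.002 -0.008]]
shift cm (now axes) [-0.01  0.03 -0.16] after turn [-0.01  0.03 -0.16] rotvec [-0.003 -0.008 -0.002]
[ -1.6 -69.4   6.8 -41.1  -1.2  -7.7  -0.1]
```

It meets the stop (25 N). I relax and look before letting go.

Request:
send_rows:
  plan:
    - [0,0,0,0,0,0,1]
    - [0,0,0,0,0,0,1]

```text
clock: 9.15
tcp_pos: [0.5536, -0.0058, 0.2476]
orientation: [0.701, -0.066, 0.707, 0.067]
force: [-1.5, 0.5, 1.8]
width: 0.0234
```

```bash
python3 - <<'E'
from h import *
rel((.5520,-.0058,.2474),np.radians(11))
for n in("side",):
    im=camera(n)[:,:,::-1]; p=proj(n,(.58,-.01,.08)).astype(int)
    cv2.imwrite(f"pics/{n}8.png",cv2.resize(im[max(0,p[1]-45):p[1]+45,max(0,p[0]-50):p[0]+40],None,fx=6.6,fy=6.6,interpolation=cv2.INTER_CUBIC))
E
```

```text
clock 9.15 tcp [ 0.5536 -0.0058  0.2476] F [-1.5  0.5  1.8] w 0.0234
axes
 [[-0.008 -0.188  0.982]
 [ 0.     0.982  0.188]
 [-1.     0.002 -0.008]]
shift cm (now axes) [ 0.02  0.03 -0.15] after turn [ 0.02  0.03 -0.15] rotvec [-0.003 -0.008 -0.002]
```

View pics/side8.png

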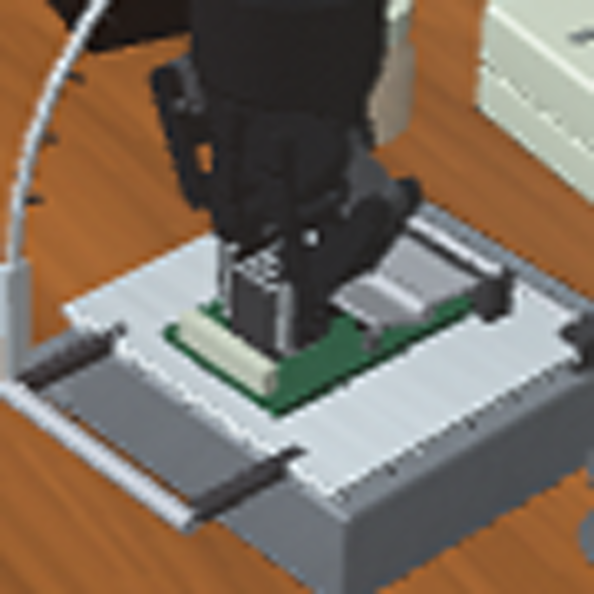

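Request:
send_rows:
  plan:
    - [0,0,0,0,0,0,-1]
    - [0,0,0,0,0,0,-1]
    - [0,0,0,0,0,0,-1]
    - [0,0,0,0,0,0,-1]
    - [-1,0,0,0,0,0,-1]
    - [-3,0,0,0,0,0,-1]
    - [-4,0,0,0,0,0,-1]
    - [-3,0,0,0,0,0,-1]

```text
clock: 10.0
tcp_pos: [0.5538, -0.0058, 0.3588]
orientation: [0.699, -0.067, 0.709, 0.066]
force: [0.1, -0.0, -1.4]
width: 0.0854
```

```bash
python3 - <<'E'
from h import *
print(get_state()["qpos"].round(2))
rel((.4588,-.0239,.35),np.radians(11-90))
for n in("side","top"):
    im=camera(n)[:,:,::-1]; p=proj(n,(.58,-.01,.08)).astype(int);cv2.imwrite(f"pics/{n}9r.png",im)
    cv2.imwrite(f"pics/{n}9.png",cv2.resize(im[max(0,p[1]-45):p[1]+45,max(0,p[0]-50):p[0]+40],None,fx=6.6,fy=6.6,interpolation=cv2.INTER_CUBIC))
E
```

```text
[-0.46  0.3   0.43  1.94 -0.15  0.95  1.8 ]
clock 10.0 tcp [ 0.5538 -0.0058  0.3588] F [ 0.1 -0.  -1.4] w 0.0854
axes
 [[-0.015 -0.188  0.982]
 [-0.002  0.982  0.188]
 [-1.     0.001 -0.015]]
shift cm (now axes) [ 1.02  0.01 -9.66] after turn [ 0.88 -9.67 -0.04] rotvec [ 1.568 -0.012  0.011]
```

View pics/side9.png

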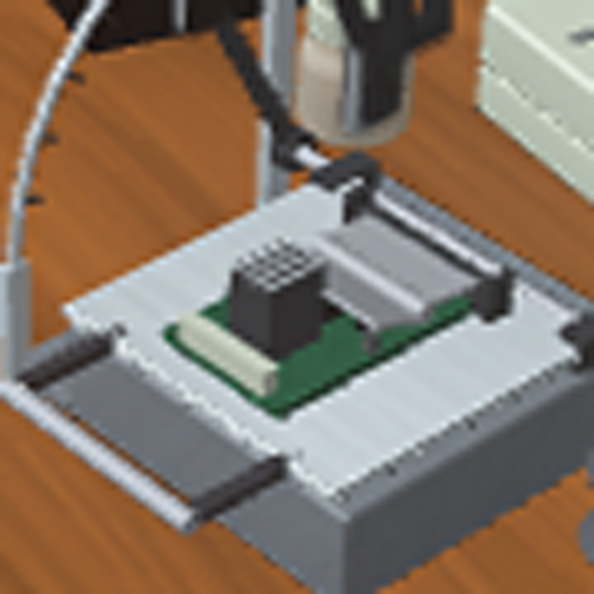

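Request:
send_rows:
  plan:
    - [-1,0,-2,0.14,0,0,-1]
    - [0,0,-2,0.14,0,0,-1]
    - [0,0,-2,0.14,0,0,-1]

```text
clock: 10.4
tcp_pos: [0.4951, -0.0091, 0.3728]
orientation: [0.7, 0.085, 0.704, -0.086]
force: [-0.4, -0.4, 0.8]
width: 0.0855
```

```bash
python3 - <<'E'
from h import *
print(get_state()["qpos"].round(2))
rel((.4588,-.0239,.35),np.radians(11-90))
im=camera("top")[:,:,::-1]; cv2.imwrite("pics/top10.png",im)
# module on flap
p=proj("side",(.58,-.01,.08)).astype(int);o=(p[0]-50,p[1]-45)
e=np.radians(11);hx=np.array([np.cos(e),np.sin(e),0]);hy=np.array([-hx[1],hx[0],0]);H=np.array([.660,.0152,.06])
for nm,c,z in(("RL",(165,335),.068),("RR",(280,412),.068),("plate FL",(65,308),.063),("FR",(340,495),.063),("bar L",(3,388),.062),("bar R",(190,523),.062)):
    X=onz("side",crop(c,*o,6.6),z)-H; print(nm,(X@hx*1000).round(1),(X@hy*1000).round(1))
E
```

```text
[-0.57  0.18  0.52  2.06 -0.11  0.94  1.33]
clock 10.4 tcp [ 0.4951 -0.0091  0.3728] F [-0.4 -0.4  0.8] w 0.0855
axes
 [[-0.007  0.24   0.971]
 [-0.     0.971 -0.24 ]
 [-1.    -0.002 -0.006]]
shift cm (now axes) [ 2.31 -2.31 -3.16] after turn [ 2.28 -3.85  0.76] rotvec [ 1.136 -0.005  0.005]
RL -139.3 29.7
RR -138.2 -37.0
plate FL -153.9 75.0
FR -151.1 -84.7
bar L -206.1 51.3
bar R -204.8 -58.7
```

View pics/top10.png

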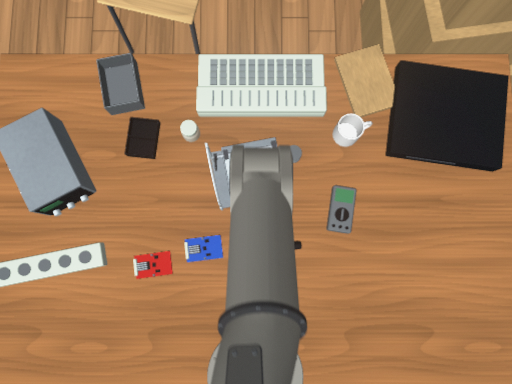

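The module is home (rear edge at −139 mm, expected −140) and centred within about 1 mm of the plate and bar midlines. Next I turn for the bar grip.

Request:
send_rows:
  plan:
    - [0,0,-0.5,0.142,0,0,-1]
    - [0,0,-0.5,0.142,0,0,-1]
    - [0,0,-0.5,0.142,0,0,-1]
    - [0,0,0,0.142,0,0,-1]
    - [0,0,0,0.142,0,0,-1]
    - [0,0,0,0.142,0,0,-1]
    - [0,0,0,0.142,0,0,-1]
    - [0,0,0,0.14,0,0,-1]

```text
clock: 11.25
tcp_pos: [0.4763, -0.0037, 0.3732]
orientation: [0.534, 0.459, 0.54, -0.461]
force: [0.3, 1.1, 0.1]
width: 0.0857
```

```bash
python3 - <<'E'
from h import *
print(get_state()["qpos"].round(2))
rel((.4588,-.0239,.30),np.radians(11-90))
E
```

```text
[-0.73  0.15  0.67  2.1  -0.12  0.94  0.16]
clock 11.25 tcp [ 0.4763 -0.0037  0.3732] F [0.3 1.1 0.1] w 0.0857
axes
 [[-0.009  0.988  0.154]
 [ 0.002  0.154 -0.988]
 [-1.    -0.008 -0.004]]
shift cm (now axes) [ 7.33 -1.98  1.76] after turn [ 7.32 -2.1   1.65] rotvec [-0.037 -0.004  0.008]
```

Request:
send_rows:
  plan:
    - [1,-1,0.8,-0.037,0,0.008,0.1]
    - [2,-0.8,0.8,0,0,0,0.1]
    - [2,0,0,0,0,0,0.1]
    - [1.5,0,0,0,0,0,0.1]
    - [0,0,0,0,0,0,0.1]

```text
clock: 11.75
tcp_pos: [0.4606, -0.0227, 0.3069]
orientation: [0.544, 0.452, 0.546, -0.449]
force: [0.9, 0.2, 0.2]
width: 0.0383
```

```bash
python3 - <<'E'
from h import *
rel((.4588,-.0239,.215),np.radians(11-90))
E
```

```text
clock 11.75 tcp [ 0.4606 -0.0227  0.3069] F [0.9 0.2 0.2] w 0.0383
axes
 [[ 0.001  0.982  0.188]
 [ 0.005  0.188 -0.982]
 [-1.     0.002 -0.004]]
shift cm (now axes) [ 9.19 -0.22  0.12] after turn [ 9.19 -0.2   0.08] rotvec [-0.003 -0.004 -0.002]
```

Request:
send_rows:
  plan:
    - [2,-0.2,0,0,0,0,0.1]
    - [2,0,0,0,0,0,0.1]
    - [1,0,0,0,0,0,0.1]
    - [0,0,0,0,0,0,0.1]

```text
clock: 12.15
tcp_pos: [0.4598, -0.0228, 0.2578]
orientation: [0.545, 0.452, 0.546, -0.448]
force: [-0.8, -1.2, 0.8]
width: 0.0382
```

```bash
python3 - <<'E'
from h import *
rel((.4588,-.0239,.215),np.radians(11-90))
for n in("side",):
    im=camera(n)[:,:,::-1]; p=proj(n,(.48,-.01,.08)).astype(int)
    cv2.imwrite(f"pics/{n}11.png",cv2.resize(im[max(0,p[1]-45):p[1]+45,max(0,p[0]-45):p[0]+45],None,fx=6.6,fy=6.6,interpolation=cv2.INTER_CUBIC))
E
```

```text
clock 12.15 tcp [ 0.4598 -0.0228  0.2578] F [-0.8 -1.2  0.8] w 0.0382
axes
 [[ 0.003  0.982  0.189]
 [ 0.005  0.189 -0.982]
 [-1.     0.004 -0.005]]
shift cm (now axes) [ 4.28 -0.14  0.11] after turn [ 4.28 -0.12  0.09] rotvec [-0.002 -0.005 -0.004]
```

View pics/side11.png

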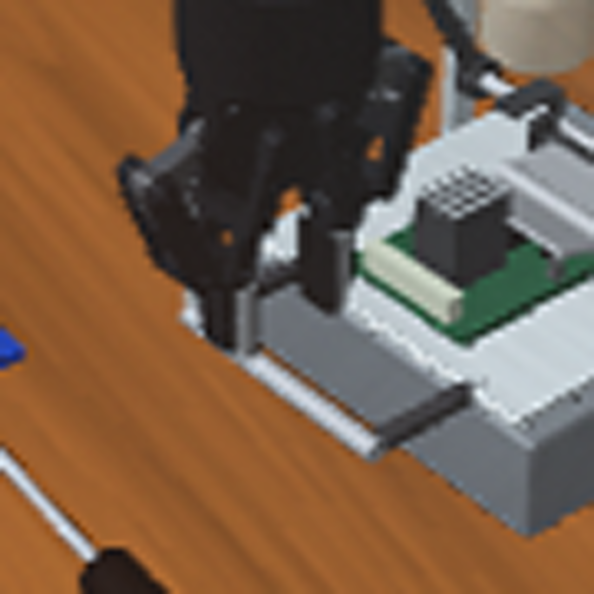

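The fingers straddle the bar. I descend the last 42 mm and grip it.

Request:
send_rows:
  plan:
    - [1.5,-0.1,0.1,0,-0.005,-0.004,0.1]
    - [1.5,0,0,0,0,0,0.1]
    - [1.1,0,0,0,0,0,0.1]
    - [0,0,0,0,0,0,0.1]

```text
clock: 12.6
tcp_pos: [0.4613, -0.0236, 0.22]
orientation: [0.547, 0.452, 0.544, -0.448]
force: [1.0, -0.1, 0.3]
width: 0.0385
```

```bash
python3 - <<'E'
from h import *
rel((.4588,-.0239,.215),np.radians(11-90))
E
```

```text
clock 12.6 tcp [ 0.4613 -0.0236  0.22  ] F [ 1.  -0.1  0.3] w 0.0385
axes
 [[ 0.006  0.982  0.19 ]
 [ 0.002  0.19  -0.982]
 [-1.     0.006 -0.001]]
shift cm (now axes) [ 0.5  -0.26 -0.02] after turn [ 0.5  -0.26 -0.02] rotvec [-0.001 -0.001 -0.006]
```

Request:
send_rows:
  plan:
    - [0.4,-0.2,0,0,0,-0.006,0.1]
    - [0,0,0,0,0,0,1]
    - [0,0,0,0,0,0,1]
    - [0,0,0,0,0,0,1]
    - [0,0,0,0,0,0,1]
  force: 40

```text
clock: 13.1
tcp_pos: [0.4601, -0.0241, 0.2178]
orientation: [0.546, 0.451, 0.545, -0.449]
force: [0.0, -0.8, -2.9]
width: 0.0083
```

```bash
python3 - <<'E'
from h import *
rel((.4588,-.0239,.215),np.radians(11-90))
E
```

```text
clock 13.1 tcp [ 0.4601 -0.0241  0.2178] F [ 0.  -0.8 -2.9] w 0.0083
axes
 [[ 0.002  0.982  0.19 ]
 [ 0.001  0.19  -0.982]
 [-1.     0.002 -0.001]]
shift cm (now axes) [ 0.28 -0.12 -0.04] after turn [ 0.28 -0.12 -0.04] rotvec [-0.001 -0.001 -0.002]
```

The bar is gripped (8–10 mm opening). I lift along the arc in stages.

Request:
send_rows:
  plan:
    - [-1,0,0,0,0,0,1]
    - [-1.5,0.1,0,0,0,0,1]
    - [-2,0.3,0,0,0,0,1]
    - [-2,0.5,0,0,0,0,1]
    - [-1.9,0.7,0,0,0,0,1]

```text
clock: 13.6
tcp_pos: [0.4784, -0.0203, 0.3068]
orientation: [0.548, 0.452, 0.543, -0.448]
force: [26.8, 5.3, -17.6]
width: 0.0085
```

```bash
cat >> h.py <<'E'
def ang(zo=.158):
    s=get_state();p=s["tcp_pos"];e=np.radians(11);hx=np.array([np.cos(e),np.sin(e)]);hy=np.array([-hx[1],hx[0]])
    d=p[:2]-np.array([.660,.0152]);dx=d@hx;dz=p[2]-zo-.06
    q=s["orientation"];R=Ro.from_quat(np.r_[q[1:],q[0]]).as_matrix()
    print("th",np.arctan2(dz,-dx).round(4),"r",np.hypot(dx,dz).round(4),"lat",(d@hy).round(4),"F",s["force"].round(1),"w",s["width"].round(4),"clk",s["clock"],"\n",R.round(3))
E
python3 -c "
from h import *
ang()"
```

```text
Traceback (most recent call last):
  File "h.py", line 33, in ang
    print("th",np.arctan2(dz,-dx).round(4),"r",np.hypot(dx,dz).round(4),"lat",(d@hy).round(4),"F",s["force"].round(1),"w",s["width"].round(4),"clk",s["clock"],"\n",R.round(3))
                                                                                                                          ^^^^^^^^^^^^^^^^
AttributeError: 'float' object has no attribute 'round'
```

```bash
sed -i 's/s\["width"\].round(4)/round(s["width"],4)/' h.py; python3 -c "
from h import *
ang()"
```

```text
th 0.4473 r 0.2052 lat -0.0002 F [ 26.8   5.3 -17.6] w 0.0085 clk 13.6 
 [[ 0.009  0.982  0.19 ]
 [ 0.     0.19  -0.982]
 [-1.     0.009  0.001]]
```

Request:
send_rows:
  plan:
    - [0,0.1,0,0,0,0,1]
    - [-1.4,0.8,0,0,0,0,1]
    - [-1.4,0.9,0,0,0,0,1]
    - [-1.4,1.0,0,0,0,0,1]
    - [0,0,0,0,0,0,1]

```text
clock: 14.1
tcp_pos: [0.5088, -0.0142, 0.3567]
orientation: [0.551, 0.455, 0.54, -0.445]
force: [8.0, 0.6, -11.5]
width: 0.0083
```

```bash
python3 -c "
from h import *
ang()"
```

```text
th 0.733 r 0.2073 lat -0.0001 F [  8.    0.6 -11.5] w 0.0083 clk 14.1 
 [[ 0.021  0.982  0.19 ]
 [ 0.001  0.19  -0.982]
 [-1.     0.021  0.003]]
```

Request:
send_rows:
  plan:
    - [-1.2,1.3,0,0,0,-0.01,1]
    - [-1.0,1.2,0,0,0,-0.01,1]
    - [-0.9,1.2,0,0,0,0,1]
    - [0,0,0,0,0,0,1]

```text
clock: 14.5
tcp_pos: [0.5479, -0.006, 0.3909]
orientation: [0.549, 0.451, 0.542, -0.449]
force: [7.7, -0.2, -17.0]
width: 0.0084
```

```bash
python3 -c "
from h import *
ang()
for n in('side','top'):
    im=camera(n)[:,:,::-1];cv2.imwrite(f'pics/{n}12r.png',im); p=proj(n,(.58,.04,.15)).astype(int)
    cv2.imwrite(f'pics/{n}12.png',cv2.resize(im[max(0,p[1]-65):p[1]+55,max(0,p[0]-60):p[0]+60],None,fx=5,fy=5,interpolation=cv2.INTER_CUBIC));print(p)
"
```

```text
th 0.9873 r 0.2072 lat 0.0006 F [  7.7  -0.2 -17. ] w 0.0084 clk 14.5 
 [[ 0.01   0.982  0.191]
 [-0.005  0.191 -0.982]
 [-1.     0.009  0.007]]
[270 165]
[240 170]
```

View pics/side12.png

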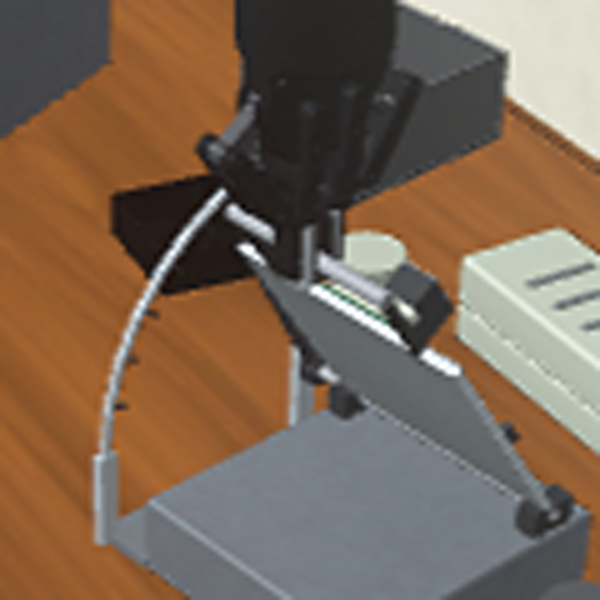

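View pics/top12.png

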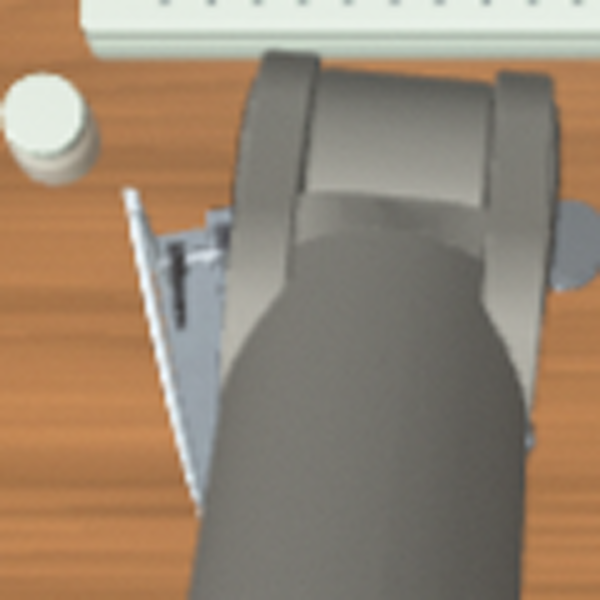

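The side view shows the flap up, with its left plate edge running from crop (243,250) to (345,400) and the dark pointer just behind it. I zoom in on both images to measure the pointer properly.

```bash
python3 -c "
import cv2
a=cv2.imread('pics/side0.png');b=cv2.imread('pics/side12r.png');t=cv2.imread('pics/top0.png')
cv2.imwrite('pics/p1.png',cv2.resize(a[135:190,240:295],None,fx=10,fy=10,interpolation=cv2.INTER_CUBIC))
cv2.imwrite('pics/p2.png',cv2.resize(b[135:190,240:295],None,fx=10,fy=10,interpolation=cv2.INTER_CUBIC))
cv2.imwrite('pics/p3.png',cv2.resize(t[140:180,200:240],None,fx=14,fy=14,interpolation=cv2.INTER_CUBIC))
"
```

```text
(no output)
```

View pics/p1.png

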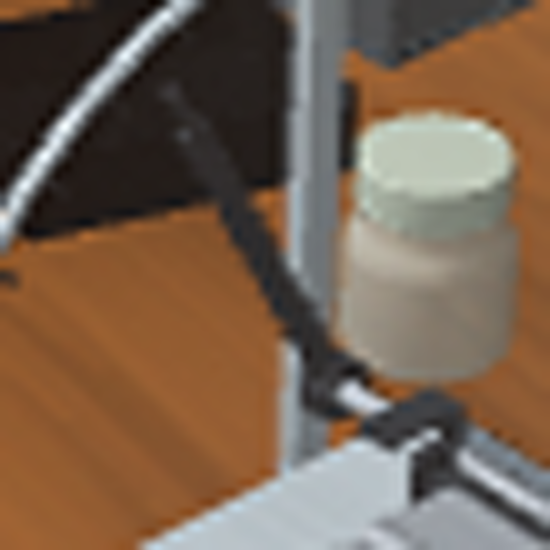

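View pics/p2.png

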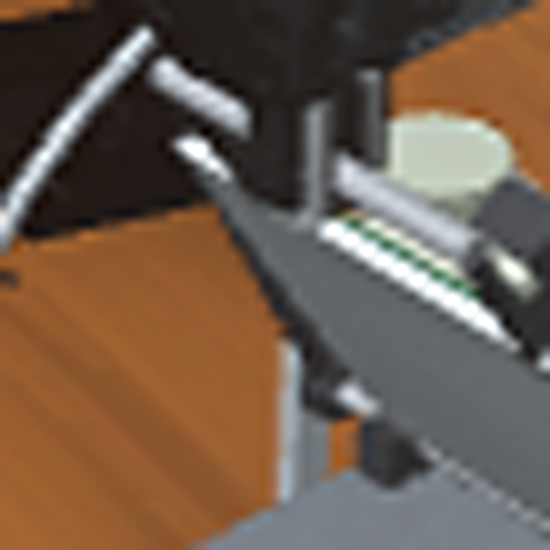

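View pics/p3.png

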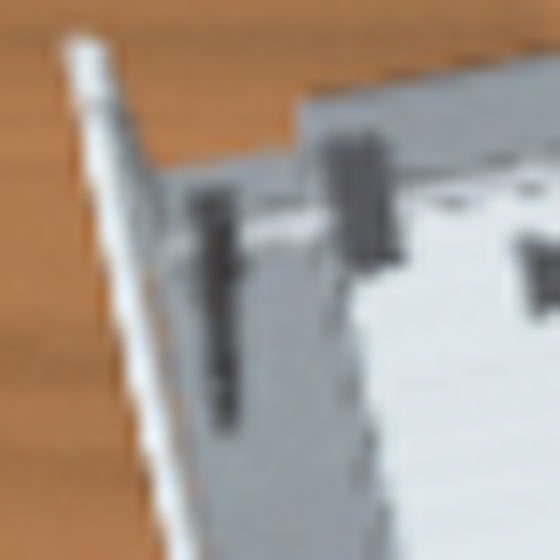

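```bash
python3 - <<'E'
from h import *
e=np.radians(11);hx=np.array([np.cos(e),np.sin(e),0]);hy=np.array([-hx[1],hx[0],0]);H=np.array([.660,.0152,.06])
def onpl(n,p,yp):
    c,d=ray(n,p); t=(yp-(c-H)@hy)/(d@hy); X=c+t*d-H; return np.array([-X@hx,X[2]])*1000
for dy in(0,-.0036):
    sh=proj("side",H+hy*dy)-proj("side",H); print("shift",sh)
    P=[onpl("side",np.array(crop(c,240,135,10))-sh,.106) for c in((170,88),(185,130),(243,220),(285,300),(335,385))]
    P=np.array(P);print(P.round(1),"ang from hinge",np.arctan2(P[:,1],P[:,0]).round(3),"r",np.hypot(*P.T).round(1),"dir tip-hub",np.arctan2(*(P[0]-P[-1])[::-1]).round(3))
    # flap left edge in p2: plate FL corner, bar left end, in flap: corner(155, y80) 
    for nm,c,yp in(("plate tip corner L top-left",(178,145),.080),("bar L end",(153,72),.053)):
        q=onpl("side",np.array(crop(c,240,135,10))-sh,yp);print(nm,q.round(1),np.arctan2(q[1],q[0]).round(3),np.hypot(*q).round(1))
T=np.array(crop((226,428),200,140,14)); q=onpl("top",T,.106)
# top: intersection with plane ill-conditioned; use radius 142
c,d=ray("top",T)
for L in(.140,.142):
  from scipy.optimize import brentq
  f=lambda t:np.hypot((c+t*d-H)@hx,(c+t*d-H)[2])-L
  tt=np.linspace(1,1.3,3000);v=np.array([f(t) for t in tt]);i=np.where(v[:-1]*v[1:]<0)[0]
  for k in i:
    X=c+brentq(f,tt[k],tt[k+1])*d-H;print("top",L,np.arctan2(X[2],-X@hx).round(3),"lat",X@hy)
E
```

```text
shift [0. 0.]
[[ 63.1 123.4]
 [ 57.3 108. ]
 [ 34.5  69.9]
 [ 17.   36. ]
 [ -4.6  -2.7]] ang from hinge [ 1.098  1.083  1.112  1.128 -2.614] r [138.6 122.2  77.9  39.8   5.3] dir tip-hub 1.078
plate tip corner L top-left [ 83.6 125.4] 0.983 150.7
bar L end [117.4 172.4] 0.973 208.6
shift [0.92311677 0.57277184]
[[ 66.6 126.5]
 [ 60.8 111.1]
 [ 38.1  73.2]
 [ 20.8  39.5]
 [ -0.7   1. ]] ang from hinge [1.086 1.07  1.091 1.086 2.135] r [142.9 126.6  82.6  44.6   1.2] dir tip-hub 1.079
plate tip corner L top-left [ 86.9 128.4] 0.976 155.1
bar L end [120.5 175.3] 0.968 212.7
top 0.14 1.079 lat 0.10534954952481745
top 0.142 1.083 lat 0.10525300888242083
```

Pointer estimates are 1.079–1.086 rad (side with bias correction, top with known length), so about 1.081. The flap is now at about 0.98, so I raise it by 0.10.

Request:
send_rows:
  plan:
    - [-0.6,0.8,0,0,0,0,1]
    - [-0.4,0.7,0,0,0,0,1]
    - [0,0,0,0,0,0,1]

```text
clock: 14.9
tcp_pos: [0.5612, -0.0031, 0.3994]
orientation: [0.549, 0.45, 0.541, -0.45]
force: [5.3, 0.6, -13.9]
width: 0.0083
```

```bash
python3 -c "
from h import *
ang();ang(.1605)
b=camera('side')[:,:,::-1];cv2.imwrite('pics/side13r.png',b)
cv2.imwrite('pics/p4.png',cv2.resize(b[130:215,240:330],None,fx=6.6,fy=6.6,interpolation=cv2.INTER_CUBIC))
"
```

```text
th 1.0651 r 0.2074 lat 0.0009 F [  5.3   0.6 -13.9] w 0.0083 clk 14.9 
 [[ 0.008  0.982  0.19 ]
 [-0.008  0.19  -0.982]
 [-1.     0.007  0.009]]
th 1.0592 r 0.2052 lat 0.0009 F [  5.3   0.6 -13.9] w 0.0083 clk 14.9 
 [[ 0.008  0.982  0.19 ]
 [-0.008  0.19  -0.982]
 [-1.     0.007  0.009]]
```

View pics/p4.png

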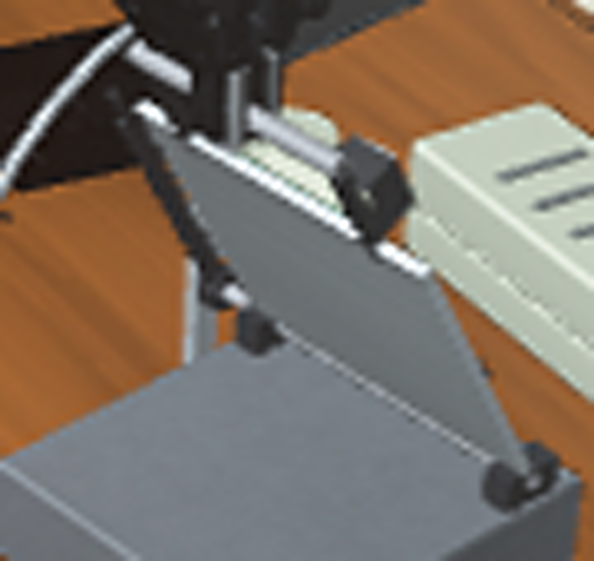

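```bash
cat > m.py <<'E'
from h import *
import sys
b=cv2.imread(sys.argv[1]).astype(float);sat=b[:,:,2]-b[:,:,0]
e=np.radians(11);hx=np.array([np.cos(e),np.sin(e),0]);hy=np.array([-hx[1],hx[0],0]);H=np.array([.660,.0152,.06])
sh=np.array([.92,.57])
def onpl(p,yp):
    c,d=ray("side",np.array(p)-sh); t=(yp-(c-H)@hy)/(d@hy); X=c+t*d-H; return np.array([-X@hx,X[2]])*1000
def fit(rows,x0f,yp,w=7,sgn=1):
    pts=[]
    for v in rows:
        x0=int(round(x0f(v)));xs=np.arange(x0-w,x0+w+1);s=sat[v,xs]*sgn
        lo,hi=s[:3].mean(),s[-3:].mean();m=(lo+hi)/2
        k=[i for i in range(len(s)-1) if s[i]<m<=s[i+1]]
        if k and hi-lo>25: i=k[len(k)//2];pts.append((xs[i]+(m-s[i])/(s[i+1]-s[i]),v))
    P=np.array([onpl(p,yp) for p in pts]);return np.array(pts),P
def direc(P):
    vx,vy,x,y=cv2.fitLine(P.astype(np.float32),cv2.DIST_HUBER,0,.01,.01).ravel();a=np.arctan2(vy,vx);a=a if a>0 else a+np.pi
    off=(-np.sin(a)*x+np.cos(a)*y); return a,off
if __name__=="__main__":
    k=lambda p:crop(p,240,130,6.6)
    a=np.array(k((430,275)));c=np.array(k((525,465)))
    pts,P=fit(range(int(a[1])+4,int(c[1])-3),lambda v:a[0]+(c[0]-a[0])*(v-a[1])/(c[1]-a[1]),-.080)
    print(len(pts),"plate right edge dir",direc(P))
E
python3 m.py pics/side13r.png
python3 - <<'E'
import sys;sys.argv=["","pics/side0.png"]
from m import *
# pointer both edges against wood/arc post rows in side0 : left edge
k=lambda p:crop(p,240,135,10)
a=np.array(k((225,220)));c=np.array(k((285,320)))
pts,P=fit(range(156,168),lambda v:a[0]+(c[0]-a[0])*(v-a[1])/(c[1]-a[1]),.106,5,-1);print(len(pts),"ptr left",direc(P))
import sys
sys.argv[1]="pics/side13r.png"
E
```

```text
19 plate right edge dir (np.float32(1.0485393), np.float32(3.8632565))
12 ptr left (np.float32(1.0595077), np.float32(-3.8518047))
```

```bash
python3 - <<'E'
import sys;sys.argv=["","pics/side0.png"]
from m import *
g=b.mean(axis=2)
for v in range(143,176): print(v,g[v,252:284].astype(int))
E
```

```text
143 [ 29  27  31  35  43  50  31  33  33  32  34  34  33  33  33  28  47 118
 171 115 118 109  62  62  97  99 101 101 100  98  99  96]
144 [ 25  31  31  36  54  57  37  33  34  33  34  33  33  34  33  32  46 118
 171 115 118 109  57  48  95  96  98 101 100  99  99  97]
145 [ 35  30  32  31  34  45  43  31  33  33  33  34  33  33  34  31  47 113
 156 116 116 110  55  46  94  92  92  95  95  96  95  94]
146 [ 37  32  32  30  33  38  46  46  36  33  31  34  33  33  31  27  62 144
 155 115 117 106  35  45  90  85  84 100 140 143 151 169]
147 [ 32  32  32  32  31  33  44  47  51  33  30  30  30  31  30  27  62 143
 155 115 118 107  36  50 105 154 174 196 195 193 193 192]
148 [ 31  30  32  31  31  46  74  46  45  39  30  30  30  31  31  27  62 144
 155 115 118 107  34  69 161 197 193 191 190 190 190 190]
149 [ 30  29  29  28  30  33  49  46  45  44  33  30  30  31  30  26  62 144
 155 114 118 108  34  93 199 193 191 190 189 190 189 189]
150 [ 29  29  28  30  28  31  39  48  47  47  46  29  31  31  30  26  61 143
 155 115 118 107  35  94 197 192 190 191 190 191 189 188]
151 [ 29  30  30  30
[... 2654 characters left out ...]
 136 130 126 121 120 118]
171 [ 97 100  99  98  96  97  97  96  97  95  97  96  96  97  97 104 146 164
  68  46  50  58  53  48  84 148 140 131 124 121 119 117]
172 [ 92  97 100  99  98  97  98  97  96  97  98  97  95  95  97 107 141 150
  72  45  56  57  38  37  49  88 115 127 126 124 122 118]
173 [ 89  92  98 100  98  98  97  97  97  98  96  97  97  97  95 105 143 147
  61  71  70  63 141 172  52  74  88  92  94  94  97  93]
174 [ 88  89  92  97 100  99  99  97  98  98  98  98  98  98  95 111 158 147
  50  62  61 102 196 217 187 121  68  91  92  76  64  65]
175 [ 86  88  89  92  97 101  99  99  98  98  98  98  99  97  95 112 157 147
  63  47  45  54 111 175 203 215 172  78  64  66  66  66]
```

```bash
python3 - <<'E'
import sys;sys.argv=["","pics/side0.png"]
from m import *
c=np.array([(146,6.5),(150,8.2),(152,9.15),(158,12.7),(160,13.6),(163,15.3),(165,16.6),(168,18.0)])
pts=np.c_[252+c[:,1],c[:,0]]
P=np.array([onpl(p,.106) for p in pts]);print(P.round(1),direc(P),np.arctan2(P[:,1],P[:,0]).round(3))
s=sh.copy()
for dx,dy in((.5,0),(0,.5)):
    sh[:]=s+[dx,dy];P=np.array([onpl(p,.106) for p in pts]);print(dx,dy,direc(P),np.arctan2(P[0,1],P[0,0]))
E
```

```text
[[ 59.2 115.4]
 [ 52.6 100.1]
 [ 48.8  92.3]
 [ 34.7  67.1]
 [ 31.   58.9]
 [ 23.9  46. ]
 [ 18.5  37. ]
 [ 12.5  24.2]] (np.float32(1.0889257), np.float32(0.19421387)) [1.097 1.087 1.084 1.094 1.087 1.091 1.106 1.094]
0.5 0 (np.float32(1.089672), np.float32(-1.2093105)) 1.0867085047400658
0 0.5 (np.float32(1.0885243), np.float32(0.94942856)) 1.1020267342352161
```

The pointer's centre line fits 1.089 rad in the side view (and passes through the hinge to 0.2 mm), against 1.08 from the top. The flap is at about 1.055–1.06, so I add about 0.028 rad.

Request:
send_rows:
  plan:
    - [-0.35,0.55,0,0,0,0,1]
    - [0,0,0,0,0,0,1]
    - [0,0,0,0,0,0,1]

```text
clock: 15.25
tcp_pos: [0.5655, -0.0019, 0.4019]
orientation: [0.549, 0.449, 0.541, -0.452]
force: [5.9, 0.2, -15.4]
width: 0.0081
```

```bash
python3 -c "
from h import *
ang();ang(.1605)
b=camera('side')[:,:,::-1];cv2.imwrite('pics/side14r.png',b)
cv2.imwrite('pics/p5.png',cv2.resize(b[130:215,240:330],None,fx=6.6,fy=6.6,interpolation=cv2.INTER_CUBIC))
"; python3 m.py pics/side14r.png
```

```text
th 1.0895 r 0.2075 lat 0.0013 F [  5.9   0.2 -15.4] w 0.0081 clk 15.25 
 [[ 0.006  0.982  0.189]
 [-0.01   0.189 -0.982]
 [-1.     0.004  0.011]]
th 1.0839 r 0.2052 lat 0.0013 F [  5.9   0.2 -15.4] w 0.0081 clk 15.25 
 [[ 0.006  0.982  0.189]
 [-0.01   0.189 -0.982]
 [-1.     0.004  0.011]]
19 plate right edge dir (np.float32(1.0750618), np.float32(3.7998981))
```

View pics/p5.png

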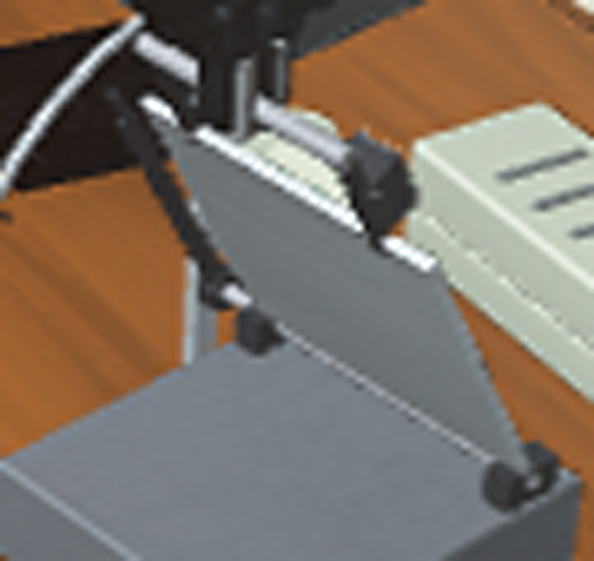

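```bash
python3 - <<'E'
import sys;sys.argv=["","pics/side14r.png"]
from m import *
g=b.mean(axis=2)
for v in range(143,182,2): print(v,g[v,255:285].astype(int))
E
```

```text
143 [ 33  44  49  31  31  31  28  26  27  35  43  43  40  38  57  49  38  42
  40  31  69 141 101  67  32  33  53  91  52  85]
145 [ 30  34  45  43  30  37 146 254 239 166  38  38  43  65 106  38  39  40
  38  31  69 139  83  98 196 169  96  60  65  99]
147 [ 30  31  32  44  48  49  35  71 117 181 248 122  37  44  42  36  38  41
  38  29  69 140  90 111 186 204 218 199 184 195]
149 [ 28  28  33  49  46  46  42  38  76 115 111 110  83  35  69 158 182  62
  20  28  75 137  84  50  52  63 136 166 187 208]
151 [ 29  29  28  30  41  47  46  43  40  78 120 115 108  84  67 113 214 250
 239 208 151 121 150 204 201 199 202 207 165 131]
153 [ 28  29  28  28  29  35  47  46  43  31  52 117 113 115 114 112 111 108
 109 168 250 238 233 220 174 207 226 224 223 225]
155 [ 27  25  24  31  51  56  63  44  45  51  78 106 116 113 114 112 114 115
 114 112 109 101 116 221 245 237 229 143 203 224]
157 [ 93  91  90  87  86  87  85  60  46  45  47  66 105 116 114 113 114 114
 113 114 116 116 113 110 108 115 179 252 239 232]
159 [ 91  91  90  90  90  88  88  85  59  44  45  45  57  98 116 116 114 114
 113 11
[... 739 characters left out ...]
171  69  46  49
  59  60  86 115 112 111 112 112 113 113 113 115]
173 [104 101 101  99 100 100  99  99 100  99  99  98 108 148 153  61  73  71
  63 144 177  76 112 111 112 112 112 114 112 114]
175 [ 94 100 104 101 101 100 101 101 100 101  99  98 115 162 152  64  48  44
  54 115 180 210 209 111 113 114 114 113 112 111]
177 [ 90  91  95  99 104 102 101 100 101 102 101  99 115 163 157 117 121 118
  90 103  96  61  63  66  84 107 116 114 113 113]
179 [ 90  90  90  91  95  99 102 101 101 100 100  99 116 158 142 115 119 117
  99 103  87  58  59  59  52  43  80 151 113 112]
181 [ 95  91  90  88  90  91  95  98 101 100 100  97 125 177 141 116 119 117
  98  98  87  56  60  60  48  44  41  51  99 146]
```

```bash
python3 - <<'E'
import sys;sys.argv=["","pics/side14r.png"]
from m import *
c=np.array([(149,8),(151,9),(153,10.1),(157,11.35),(159,12.57),(165,15.87),(167,16.8),(169,18.08)])
P=np.array([onpl(p,.080) for p in np.c_[255+c[:,1],c[:,0]]]);print("plate left",direc(P))
# pointer in this picture, same method: left boundary start / right end -> left boundary
c=np.array([(149,2.3),(151,3.4),(157,6.85),(159,7.85),(161,9.15),(163,10.3),(165,11.35),(167,12.8)])
P=np.array([onpl(p,.106) for p in np.c_[255+c[:,1],c[:,0]]]);print("ptr left edge",direc(P))
c=np.array([(150,5.95),(152,6.95),(158,10.35),(160,11.8),(163,13.35),(165,14.35),(168,15.8)])
P=np.array([onpl(p,.106) for p in np.c_[252+c[:,1],c[:,0]]]);print("ptr left edge0",direc(P))
# plate front-edge corners: position angle of top-right front corner (y'=-80, 155, z'=-3 underside / +3)
for cpx in((434,268),(440,262)):
    q=onpl(np.array(crop(cpx,240,130,6.6)),-.080);print(q,np.arctan2(q[1],q[0]),np.hypot(*q))
E
```

```text
plate left (np.float32(1.1078689), np.float32(-5.952278))
ptr left edge (np.float32(1.0703249), np.float32(-4.2150917))
ptr left edge0 (np.float32(1.0806254), np.float32(-5.0650063))
[ 71.63298975 135.66097241] 1.084977405584083 153.41181394423432
[ 68.54215749 137.0229626 ] 1.1069696328357748 153.2100506951162
```

Estimates now agree: flap 1.075–1.09 (kinematics about 1.08) and pointer 1.07–1.09 (mean about 1.08). I do a settle check for drift, plus a final look that nothing else moved.

Request:
send_rows:
  plan:
    - [0,0,0,0,0,0,1]
    - [0,0,0,0,0,0,1]
    - [0,0,0,0,0,0,1]
    - [0,0,0,0,0,0,1]

```text
clock: 15.7
tcp_pos: [0.5644, -0.0017, 0.4011]
orientation: [0.549, 0.448, 0.541, -0.453]
force: [8.1, -0.5, -16.8]
width: 0.0083
```

```bash
python3 -c "
from h import *
ang(.1605)
b=camera('side')[:,:,::-1];cv2.imwrite('pics/side15r.png',b)
"; python3 m.py pics/side15r.png
```

```text
th 1.0777 r 0.2051 lat 0.0017 F [  8.1  -0.5 -16.8] w 0.0083 clk 15.7 
 [[ 0.005  0.982  0.188]
 [-0.013  0.188 -0.982]
 [-1.     0.002  0.014]]
19 plate right edge dir (np.float32(1.0596702), np.float32(4.337574))
```

View pics/side15r.png

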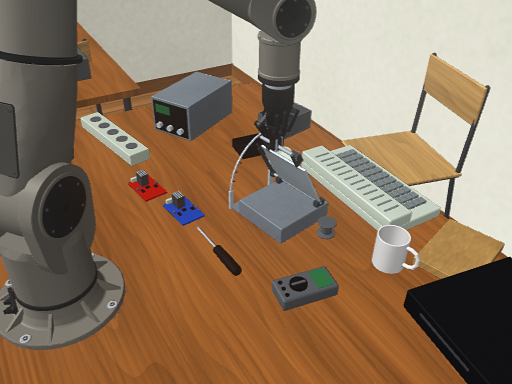

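Zero rows sag slightly, because each one re-bases on the measured pose. I nudge up about 0.01 in one row and leave that target held.

Request:
send_rows:
  plan:
    - [-0.15,0.25,0,0,0,0,1]

```text
clock: 15.85
tcp_pos: [0.5664, -0.0012, 0.4023]
orientation: [0.549, 0.448, 0.541, -0.453]
force: [9.2, -0.5, -21.8]
width: 0.0078
```

```bash
python3 -c "
from h import *
ang(.1605)
for i in range(4):
    b=camera('side')[:,:,::-1]
cv2.imwrite('pics/side16r.png',b)
ang(.1605)
"; python3 m.py pics/side16r.png
```

```text
th 1.0889 r 0.2051 lat 0.0018 F [  9.2  -0.5 -21.8] w 0.0078 clk 15.85 
 [[ 0.004  0.982  0.188]
 [-0.014  0.188 -0.982]
 [-1.     0.001  0.014]]
th 1.09 r 0.2051 lat 0.0018 F [  8.7  -0.4 -19.4] w 0.0082 clk 16.05 
 [[ 0.004  0.982  0.188]
 [-0.014  0.188 -0.982]
 [-1.     0.001  0.015]]
19 plate right edge dir (np.float32(1.0741187), np.float32(4.040262))
```

```bash
python3 -c "
from h import *
print(close_job()); ang(.1605)"
```

```text
the job is handed in; nothing more can be done
None
the job is handed in; nothing more can be done
```

The module is clipped in the holder and the arm finished gripping the bar, holding the flap at about the pointer's angle. I handed the job in at about 16 s of the 61 s allowed.

- **Module:** I picked up the green module by its heat sink and slid it under the jaw until it met the stop (25 N). After I let go, its rear edge was 139 mm from the hinge (140 expected), and it was centred within about 1 mm. With the flap raised, the arm blocked the top view, so I did not check again that the module was home.
- **Flap angle:** The last checks put the flap at 1.090 rad from the arm's position and 1.074 rad from the plate edge in the side view. The pointer measured 1.07–1.09 rad across several fits. They agree to about 0.01–0.02 rad, and I could not measure it more closely.
- **Holding:** The flap sagged about 0.006 rad when the arm was only told to stay put. I raised it again and left that target held, and it was steady over the last 0.2 s. The bar pulls on the gripper with about 20 N.
- **Other things:** In the last full side picture I saw nothing else displaced. The pointer's angle measured about the same as at the start.

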